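# Turn the lumpy finishing wheel to its high spot

### The job

Two finishing wheels lie flat in checking stands, each with a red pointer aimed at its rim. Turn the orange wheel, the one with the raised white patch on its rim, slowly (never faster than about half a turn a second) until that high spot stops right at the tip of its own stand's red pointer, then let go. Leave the grey round wheel as it is.

Things in the scene. Friction and masses are not known exactly. Their poses are not given: they have to be found in the camera images.
- worn_wheel: Orange wheel, 140 mm wide, 25 mm thick, lying flat, turning endlessly either way on an axle. Origin on the axle at its underside, 40 mm above the table; z up, +x to the high spot. On its face at x -55 mm, y 0 stands a black crank knob, 16 to 18 mm thick, 45 mm tall (65 to 110 mm above the table), free to spin on its pin. Hub 5 mm above the face. Friction 0.04 N m: it stays where left.
- worn_high_spot (a point): Peak of the orange wheel's high spot, exactly opposite the knob: a white rounded bulge (a filler patch), 12 mm out of the rim, about 23 degrees to either side of its peak. The point is at half thickness, 82 mm from the axle, 52.5 mm above the table, and goes round with the wheel.
- worn_pointer_tip (a point): Tip of the red cone pointer on the orange wheel's stand, 88 mm from the axle, 52.5 mm above the table, aimed at the axle; 6 mm of air is left when the high spot is there. Its grey post is 62 mm tall, lower than the wheel's face (65 mm). The stand is fixed to the table, facing differently each time.
- round_knob_top (a point): Top centre of the black crank knob on the other wheel, 110 mm above the table. That wheel is grey and truly round, 140 mm in diameter, in a like stand with a red pointer; the knob is 55 mm from its axle. Not to be turned.

How it is judged (in metres and radians):
At the end, for the whole second after the job is handed in: The orange wheel is at rest with the peak of its high spot within 20 mm of the tip of its stand's red pointer, seen from above (6 mm when exactly aligned, so about 12 degrees either way) (horizontal distance between worn_high_spot and worn_pointer_tip below 0.02 m and angular speed of worn_wheel below 0.1 rad/s); the robot touches nothing.
It fails at once if the orange wheel spins clearly faster than half a turn a second (over 3.5 rad/s) (angular speed of worn_wheel above 3.5 rad/s).
It fails at once if the grey round wheel is turned: its knob moves more than 15 mm (distance of round_knob_top from where it was at the start of the episode above 0.015 m).
It also fails if it takes over 35 s, if anything falls off the work surface, if the arm or the gripper's body presses on something with over 40 N, if the wrist force passes 120 N, or if a joint passes its speed limit or range.

### The arm

A 6-joint arm with a two-finger parallel gripper is mounted at the origin on the work surface. World frame = base frame: x ahead of the robot, y to its left, z up, the work surface at z = 0. Lengths are in mm, angles in degrees, forces in N, time in s.
With the tool pointing down it reaches from about 300 to 850 mm from the base axis. Payload 4.2 kg.
Tool frame: the origin (TCP) lies between the finger pads; the fingertips stand 22 mm ahead of it and the grasp point (between the pads) lies 3 mm ahead of it; z points along the fingers, y is the direction in which the jaws open and shut (so a half turn about z gives the same grasp; the last joint's range is limited). The gripper opens to 91 mm and grips with 3 to 60 N. Pads are 32 mm wide; open, the fingers measure 118 mm over their backs; the gripper's body (76 mm by 178 mm) begins 60 mm behind the grasp point.
Start: joints at [69.385, 18.312, 89.639, -0, 72.044, -1.146], TCP at [191.65, 542.139, 206.376] pointing down, gripper open.
Joint ranges: [-177.97, 177.97], [-48.28, 115.42], [12.27, 149.76], [-77.06, 257.06], [2.81, 150.46], [-146.56, 146.56]. Speed limits (degrees/s): [147.25, 147.25, 180, 180, 180, 180].

### API

Orientations are given as [roll, pitch, yaw] about the fixed x, y, z axes, in that order (R = Rz(yaw) Ry(pitch) Rx(roll)).
In Python, from workcell import * gives the robot as it stands.
- The arm moves only by the shell command python3 -m jog 'ROWS' [OPENING] [FORCE]. ROWS is text: rows parted by semicolons, each of 6 numbers parted by spaces: the shift along the tool's x, y, z in units of 0.5 m (1.0 is 0.5 m), then the turn, a rotation vector about the tool's x, y, z in units of pi/2 rad (1.0 is pi/2 rad). A call has 1 to 20 rows; each row is the pose to reach, as a shift and turn from the pose measured when the call began, along the tool's axes at that moment; what a row does not reach only later rows make up. A row lasts 1/12 s, in which the tool goes at most 41.7 mm and 7.16 degrees, less where a joint would pass 70% of its speed; a pose out of reach is approached as far as the arm can. A call with a number of a shift or a turn outside -1 to 1 is refused whole. A call with a gripper value outside its range is refused whole. OPENING is the opening, from -1 (shut) to 1 (fully open), set as the call begins (- or left out, the last holds). The fingers move at their own pace and stop on an object; FORCE is the grip in N (left out, the last holds). Time passes only in rows, so rows that repeat a pose let the fingers close. It gives the time, the measured TCP pose, the force and the opening at its end, in the units of the state.
- state(): the state, without advancing time (a new reading comes with each control period).
- grab_frame(name): name is "scene" or "side" or "wrist"; returns the picture (480x640x3 uint8, red, green, blue); there is no depth.
- calibration(name): a dict with "mtx" (3x3 intrinsics, pixels), "rvec" (rotation vector, rad) and "tvec" (3), from world to camera coordinates, as OpenCV has them. Camera axes: x right, y down, z forward; pixel columns grow to the right and rows downward; lengths in mm; the calibration is good to about 2 mm. The wrist camera is an equidistant fisheye: a pixel r from the principal point sees the ray r / f radians off the axis. A picture is of the moment at which its call begins: read the wrist's pose just before it. calibration takes no time and is no camera call; for the wrist camera it gives the pose at the moment of the call.
- job_done(): hands the job in, once; it reports no verdict.
Trained networks look in the newest picture that a camera, given by its name, has taken for a name from the list of things; names that differ only in an ending like _2 or _b are one class to them, and where a whole thing is asked for, a point or a joint stands for the part that bears it (a point fixed in the world has none). Each returns a list of dicts, best first, with "confidence" (0 to 1); they miss things now and then, are a little off and sometimes report something else, mostly with a low value. They report only what shows in the picture. A call takes as long as a camera call.
- spot_in(query, camera): "rect" ([left, top, right, bottom] in pixels, round what is visible of it).
- tip_of(query, camera): "location" ([column, row] in pixels: a listed point, or the origin of a listed thing).
The state is a dict: "time_s": time; "qpos": joint angles; "qvel": joint speeds; "effort": joint torques, N m; "ee_pos": TCP position; "ee_rot": TCP orientation; "force": force on the tool from outside, world axes, zero at the start; "torque": the same for the moment, N m; "gripper_width": finger opening in mm.
Only numpy, scipy, OpenCV 4.12 (cv2) and the standard library are available. Lean on these libraries where they do the work, as an engineer would, in place of code of your own. Each camera call takes 0.05 s, during which the arm holds its last target. There are 200 camera calls.

## Working session

There is one attempt and no reset: what is moved stays moved. The work goes in short steps, Python scripts to look and compute and a shell command to move; the robot and the scene stay as the last step left them, time stands still between calls to the robot, and variables do not carry over. Pictures are saved under pics/ and viewed, about 8 in all and at most 12, crops included, and the job is handed in when it is done.

```bash
mkdir -p pics
cat > h.py <<'E'
from workcell import *
import numpy as np, cv2
def ray(cam,px):
    c=calibration(cam);M=np.array(c["mtx"],float);R=cv2.Rodrigues(np.array(c["rvec"],float))[0];t=np.array(c["tvec"],float).ravel()
    x=(px[0]-M[0,2])/M[0,0];y=(px[1]-M[1,2])/M[1,1]
    if cam=="wrist":
        r=np.hypot(x,y);s=np.sin(r)/max(r,1e-9);d=np.array([x*s,y*s,np.cos(r)])
    else: d=np.array([x,y,1.])
    return -R.T@t,R.T@d
def at(cam,px,z):
    o,d=ray(cam,px);return o+d*(z-o[2])/d[2]
def tri(a,b):
    (o,d),(p,e)=a,b;d=d/np.linalg.norm(d);e=e/np.linalg.norm(e)
    s=np.linalg.lstsq(np.c_[d,-e],p-o,rcond=None)[0];return (o+s[0]*d+p+s[1]*e)/2,np.linalg.norm(o+s[0]*d-p-s[1]*e)
E
python3 - <<'E'
from h import *
np.set_printoptions(precision=1,suppress=True)
print(state()["ee_pos"],state()["ee_rot"],state()["time_s"])
ims={}
for c in ["scene","side","wrist"]:
    im=grab_frame(c);ims[c]=im;cv2.imwrite(f"pics/{c}0.png",im[:,:,::-1])
    for q,z in [("worn_wheel",40),("worn_high_spot",52.5),("worn_pointer_tip",52.5),("round_knob_top",110)]:
        for r in tip_of(q,c)[:2]: print(c,q,np.round(r["location"]),round(r["confidence"],2),at(c,r["location"],z)[:2])
s=np.hstack([cv2.resize(ims[c],(400,300)) for c in["scene","side"]]);w=np.hstack([cv2.resize(ims["wrist"],(400,300)),np.zeros((300,400,3),np.uint8)])
cv2.imwrite("pics/all.png",np.vstack([s,w])[:,:,::-1]);print(state()["time_s"])
E
```

```text
[191.5 541.6 205.5] [-179.9   -0.   160.5] 0.0
scene worn_wheel [388. 240.] 0.59 [567.6 176.8]
scene worn_high_spot [380. 215.] 0.75 [515.  239.2]
scene worn_pointer_tip [427. 251.] 0.84 [654.8 167.4]
scene round_knob_top [287. 302.] 0.85 [ 562.1 -161.4]
side worn_wheel [229. 360.] 0.81 [567.4 181. ]
side worn_high_spot [339. 179.] 0.72 [ 592.  -237.5]
side worn_high_spot [233. 412.] 0.63 [517.9 243.7]
side worn_pointer_tip [180. 327.] 0.92 [651.4 170.9]
side worn_pointer_tip [235. 411.] 0.64 [516.8 242.1]
side round_knob_top [338. 180.] 0.95 [ 560.1 -159.2]
0.75
```

View pics/all.png

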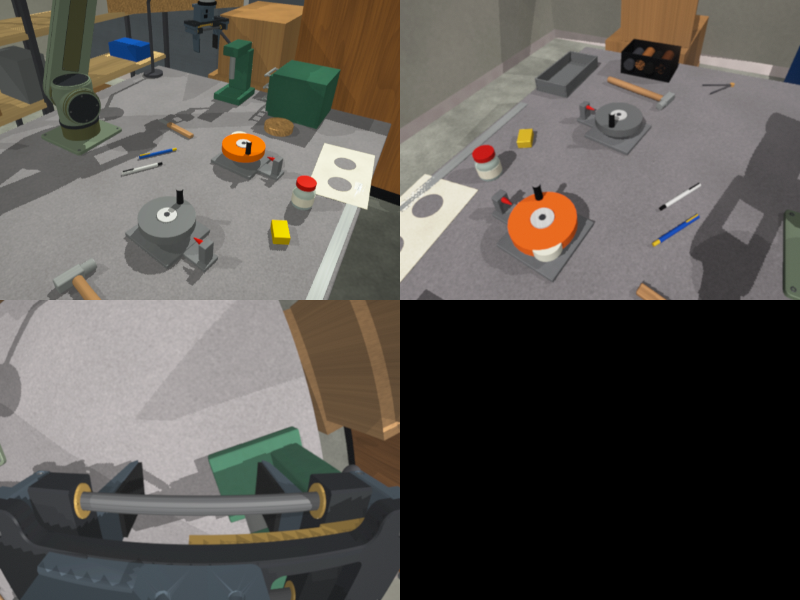

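The views agree: the orange wheel's patch is at scene (380,215) / side (233,412), its pointer tip at (427,251) / (180,327), and the black knob is near scene (397,235) / side (219,300). The side detection at (339,179) is a false hit on the grey wheel. Next I'll measure the knob and check what the path has to clear.

Run:
```python
from h import *
np.set_printoptions(precision=1,suppress=True)
T={}
for c,(u,v) in {"scene":(398,232),"side":(219,305)}.items():
    im=cv2.imread(f"pics/{c}0.png");x0,y0=u-22,v-28
    m=(im[y0:v+28,x0:u+22].max(2)<50).astype(np.uint8)
    n,l,st,ce=cv2.connectedComponentsWithStats(m)
    for i in np.argsort(-st[1:,4])[:3]+1:
        s=st[i];print(c,s+np.array([x0,y0,0,0,0]))
        ys,xs=np.where(l==i);top=(xs[ys<=ys.min()+3].mean()+x0,ys.min()+2+y0);print(top,at(c,top,110)); T.setdefault(c,top)
print("knobtop",tri(ray("scene",T["scene"]),ray("side",T["side"])))
for n,a,b in [("axle40",(388,240),(229,360)),("hs",(380,215),(233,412)),("tip",(427,251),(180,327))]: print(n,tri(ray("scene",a),ray("side",b)))
for n,p,z in [("stand base",(376,160),0),("box near bottom",(508,197),0),("box left bottom",(430,172),0),("jar",(487,328),0),("jar side",0,0)]:
    if p: print(n,at("scene",p,z))
c,d=ray("scene",(380,67)); b=at("scene",(376,158),0); s=((b-c)[:2]@d[:2])/(d[:2]@d[:2]); print("stand top z",(c+s*d)[2])
c,d=ray("scene",(530,107)); b=at("scene",(508,197),0); s=((b-c)[:2]@d[:2])/(d[:2]@d[:2]); print("box top z",(c+s*d)[2])
```

```text
scene [393 228   9  19 120]
(np.float64(397.8636363636364), np.int64(230)) [610.9 119.3 110. ]
side [213 298  15  22 217]
(np.float64(219.66666666666666), np.int64(300)) [592.8 145.6 110. ]
knobtop (array([602. , 137.7,  97.1]), np.float64(2.17677810949659))
axle40 (array([566.9, 179.9,  38.9]), np.float64(2.0333385901890266))
hs (array([516.3, 242.4,  50.9]), np.float64(4.898037348877703))
tip (array([653.7, 170.2,  50. ]), np.float64(1.8911843275337055))
stand base [325.5 582.5   0. ]
box near bottom [701.3 577.3   0. ]
box left bottom [482.4 597.9   0. ]
jar [814.4  79.6   0. ]
stand top z 252.97331875236011
box top z 230.76388566477522
```

```bash
python3 -m jog '-0.08 -0.083 0 0 0 0;-0.15 -0.16 0 0 0 0;-0.22 -0.23 0 0 0 0;-0.3 -0.31 0 0 0 0;-0.366 -0.383 0 0 0 0;-0.366 -0.383 0 0 0 0;-0.366 -0.383 0 0 0 0;-0.44 -0.395 0 0 0 0;-0.52 -0.41 0 0 0 0;-0.6 -0.42 0 0 0 0;-0.68 -0.43 0 0 0 0;-0.75 -0.445 0 0 0 0;-0.815 -0.453 0 0 0 0;-0.815 -0.453 0 0 0 0;-0.815 -0.453 0 0 0 0;-0.815 -0.453 0 0 0 0' 1 10
cat > go.py <<'E'
from h import *
import sys
from scipy.spatial.transform import Rotation as Ro
s=state();R=Ro.from_euler("xyz",s["ee_rot"],degrees=True)
print(s["time_s"],np.round(s["ee_pos"],1),np.round(s["ee_rot"],1),s["gripper_width"],np.round(s["force"],1))
for a in sys.argv[1:]:
    print(a,np.round(R.inv().apply(np.array(eval(a))-s["ee_pos"])/500,3))
E
python3 go.py 602,137,150 602,137,100
```

```text
time_s: 2.08
ee_pos: [499.7, 192.8, 206.1]
ee_rot: [-180.0, -0.1, 160.5]
force: [0.2, -0.7, 0.3]
gripper_width: 91.4
2.0833 [499.7 192.8 206.1] [-1.800e+02 -1.000e-01  1.605e+02] 91.43087346629255 [ 0.2 -0.7  0.3]
602,137,150 [-0.23  -0.037  0.112]
602,137,100 [-0.23  -0.037  0.212]
```

```bash
python3 -m jog '-0.07 -0.01 0 0 0 0;-0.14 -0.02 0.03 0 0 0;-0.2 -0.032 0.06 0 0 0;-0.23 -0.037 0.1 0 0 0;-0.23 -0.037 0.112 0 0 0;-0.23 -0.037 0.112 0 0 0;-0.23 -0.037 0.112 0 0 0'
python3 - <<'E'
from h import *
w=grab_frame("wrist");s=grab_frame("side")
cv2.imwrite("pics/b.png",np.hstack([cv2.resize(w,(400,300)),cv2.resize(s[200:470,100:460],(400,300))])[:,:,::-1])
E
python3 go.py 602,137,100
```

```text
time_s: 2.67
ee_pos: [600.3, 138.2, 150.3]
ee_rot: [-180.0, -0.1, 160.6]
force: [0.5, -0.1, -0.5]
gripper_width: 91.0
2.7667 [601.2 138.3 151.5] [179.9   0.  160.6] 91.01541350894836 [0.2 0.4 0.9]
602,137,100 [-0.002 -0.002  0.103]
```

View pics/b.png

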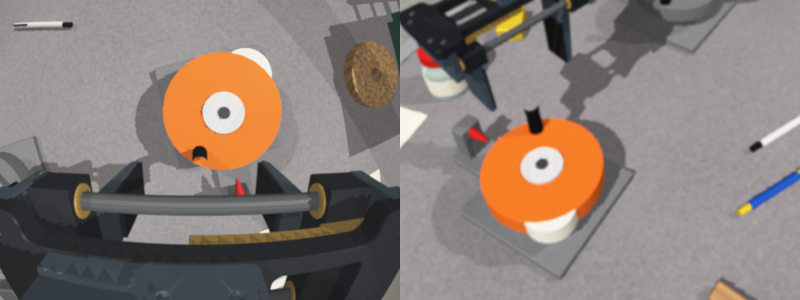

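Wrist view: the knob is at about (318,242) in full pixels, between the fingers. I'll check its position against the wrist calibration.

Run:
```python
from h import *
print(at("wrist",(318,242),110),at("wrist",(358,181),70), at("wrist",(383,290),52.5))
```

```text
[590.00992458 140.67844588 110.        ] [567.98320235 178.17296036  70.        ] [661.67634551 171.66054926  52.5       ]
```

Run:
```python
from h import *
w=grab_frame("wrist");cv2.imwrite("pics/c.png",cv2.resize(w[200:360,220:440],None,fx=3,fy=3)[:,:,::-1])
c=calibration("wrist");R=cv2.Rodrigues(np.array(c["rvec"],float))[0];t=np.array(c["tvec"],float).ravel();M=np.array(c["mtx"])
for P in [(602,137,110),(602,137,65)]:
    p=R@P+t;th=np.arctan2(np.hypot(*p[:2]),p[2]);u=p[:2]/np.hypot(*p[:2])*th;uv=u*[M[0,0],M[1,1]]+M[:2,2];print(uv,(uv-[220,200])*3)
```

```text
[318.88192653 260.8018882 ] [296.64577959 182.4056646 ]
[318.9081839  241.20425893] [296.72455171 123.6127768 ]
```

View pics/c.png

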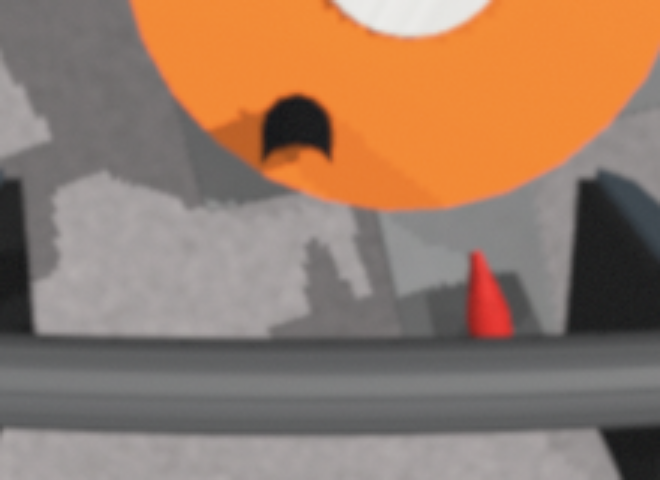

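The concave notch is the knob's lighter top face. The knob's base is at the predicted pixel, so (602,137) is confirmed. I'll descend and close the jaws.

```bash
python3 -m jog '-0.002 -0.002 0.03 0 0 0;-0.002 -0.002 0.06 0 0 0;-0.002 -0.002 0.085 0 0 0;-0.002 -0.002 0.1 0 0 0;-0.002 -0.002 0.103 0 0 0;-0.002 -0.002 0.103 0 0 0;-0.002 -0.002 0.103 0 0 0' -0.3 8; python3 -m jog '0 0 0 0 0 0;0 0 0 0 0 0;0 0 0 0 0 0;0 0 0 0 0 0;0 0 0 0 0 0;0 0 0 0 0 0;0 0 0 0 0 0;0 0 0 0 0 0' -1 8
python3 - <<'E'
from h import *
from scipy.spatial.transform import Rotation as Ro
s=state();R=Ro.from_euler("xyz",s["ee_rot"],degrees=True);p=np.array(s["ee_pos"]);print(s["time_s"],p,s["gripper_width"],s["force"])
C=np.array([567.2,179.5]);k=p[:2]-C;a0=np.degrees(np.arctan2(k[1],k[0]));at_=np.degrees(np.arctan2(170.2-179.5,653.5-567.2));print(np.hypot(*k),a0,at_)
for i,a in enumerate(np.linspace(-50.7,at_+180-360,21)):
    q=C+55*np.array([np.cos(np.radians(a)),np.sin(np.radians(a))]);print(i,round(a,1),np.round(R.inv().apply(np.r_[q-p[:2],0])/500,3))
E
```

```text
time_s: 3.4
ee_pos: [602.6, 137.3, 101.2]
ee_rot: [179.9, 0.1, 160.6]
force: [0.6, 0.1, 0.3]
gripper_width: 47.7
time_s: 4.07
ee_pos: [602.7, 137.2, 101.4]
ee_rot: [179.9, 0.1, 160.6]
force: [-0.1, 0.8, 1.3]
gripper_width: 14.5
4.0667 [602.65598773 137.23360324 101.40417853] 14.538899928147952 [-0.10382147  0.77465143  1.29754028]
55.16860846913797 -50.00774116655214 -6.150664413350426
0 -50.7 [ 0.001 -0.001 -0.   ]
1 -57.5 [ 0.008 -0.012 -0.   ]
2 -64.2 [ 0.017 -0.021 -0.   ]
3 -71.0 [ 0.027 -0.03  -0.   ]
4 -77.8 [ 0.037 -0.037 -0.   ]
5 -84.6 [ 0.049 -0.044 -0.   ]
6 -91.3 [ 0.061 -0.048 -0.   ]
7 -98.1 [ 0.073 -0.052 -0.   ]
8 -104.9 [ 0.086 -0.053 -0.   ]
9 -111.7 [ 0.099 -0.054 -0.   ]
10 -118.4 [ 0.112 -0.052 -0.   ]
11 -125.2 [ 0.125 -0.05  -0.   ]
12 -132.0 [ 0.137 -0.045 -0.   ]
13 -138.7 [ 0.149 -0.04  -0.   ]
14 -145.5 [ 0.16  -0.033 -0.   ]
15 -152.3 [ 0.17  -0.024 -0.   ]
16 -159.1 [ 0.179 -0.015 -0.   ]
17 -165.8 [ 0.187 -0.005 -0.   ]
18 -172.6 [ 0.193  0.007 -0.   ]
19 -179.4 [ 0.198  0.019 -0.   ]
20 -186.2 [ 0.202  0.031 -0.   ]
```

```bash
python3 -m jog '0 0 0 0 0 0;0 0 0 0 0 0;0 0 0 0 0 0'
python3 - <<'E'
from h import *
s=grab_frame("side");w=grab_frame("wrist")
cv2.imwrite("pics/d.png",np.hstack([cv2.resize(w,(400,300)),cv2.resize(s[230:410,130:370],(400,300))])[:,:,::-1])
E
```

```text
time_s: 4.32
ee_pos: [602.7, 137.2, 101.4]
ee_rot: [179.9, 0.1, 160.6]
force: [-0.3, -0.5, 1.0]
gripper_width: 14.9
```

View pics/d.png

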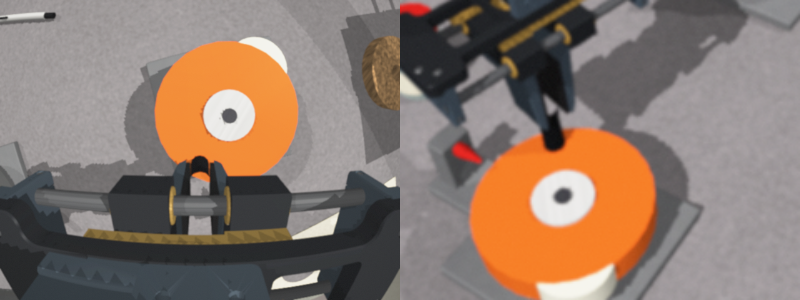

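The fingers hold the knob at wrist (200,165) and side (552,130), with the opening stopped at about 15 mm. I'll turn clockwise along the arc, first half.

```bash
python3 -m jog '0.003 -0.004 0 0 0 0;0.007 -0.01 0 0 0 0;0.012 -0.016 0 0 0 0;0.017 -0.021 0 0 0 0;0.022 -0.026 0 0 0 0;0.027 -0.03 0 0 0 0;0.032 -0.034 0 0 0 0;0.037 -0.037 0 0 0 0;0.043 -0.041 0 0 0 0;0.049 -0.044 0 0 0 0;0.055 -0.046 0 0 0 0;0.061 -0.048 0 0 0 0;0.067 -0.05 0 0 0 0;0.073 -0.052 0 0 0 0;0.08 -0.053 0 0 0 0;0.086 -0.053 0 0 0 0;0.092 -0.054 0 0 0 0;0.099 -0.054 0 0 0 0;0.099 -0.054 0 0 0 0'
python3 - <<'E'
from h import *
from scipy.spatial.transform import Rotation as Ro
s=state();R=Ro.from_euler("xyz",s["ee_rot"],degrees=True);p=np.array(s["ee_pos"]);print(p,s["ee_rot"],s["gripper_width"],s["force"])
C=np.array([567.2,179.5])
for a in np.arange(-112,-187,-5):
    q=C+55*np.array([np.cos(np.radians(a)),np.sin(np.radians(a))]);print(round(a,1),np.round(R.inv().apply(np.r_[q-p[:2],0])/500,3))
s=grab_frame("side")
for q in["worn_high_spot","worn_wheel"]:print([(x["location"],x["confidence"],at("side",x["location"],52.5)) for x in tip_of(q,"side")])
E
```

```text
time_s: 6.0
ee_pos: [545.7, 128.4, 101.3]
ee_rot: [179.9, 0.0, 160.6]
force: [-2.2, -3.6, 4.3]
gripper_width: 15.0
[545.66220093 128.39790696 101.25416547] [1.7991503e+02 3.0592152e-02 1.6062325e+02] 14.994808824332614 [-2.16781829 -3.55832474  4.25497144]
-112 [-0.002  0.001  0.   ]
-117 [ 0.008  0.002 -0.   ]
-122 [ 0.017  0.003 -0.   ]
-127 [ 0.027  0.006 -0.   ]
-132 [ 0.036  0.009 -0.   ]
-137 [ 0.044  0.013 -0.   ]
-142 [ 0.053  0.018 -0.   ]
-147 [0.06  0.024 0.   ]
-152 [0.068 0.03  0.   ]
-157 [0.075 0.037 0.   ]
-162 [0.081 0.044 0.   ]
-167 [0.086 0.052 0.   ]
-172 [0.091 0.06  0.   ]
-177 [0.095 0.069 0.   ]
-182 [0.098 0.078 0.   ]
[([168.0, 394.9], 0.83, array([601.09991497, 258.57768113,  52.5       ]))]
[([227.2, 361.3], 0.73, array([562.17193612, 189.56599809,  52.5       ]))]
```

```bash
python3 -m jog '0.004 0.001 0 0 0 0;0.01 0.002 0 0 0 0;0.017 0.003 0 0 0 0;0.024 0.005 0 0 0 0;0.031 0.007 0 0 0 0;0.038 0.01 0 0 0 0;0.044 0.013 0 0 0 0;0.051 0.017 0 0 0 0;0.057 0.022 0 0 0 0;0.063 0.026 0 0 0 0;0.068 0.03 0 0 0 0;0.073 0.035 0 0 0 0;0.078 0.04 0 0 0 0;0.082 0.046 0 0 0 0;0.086 0.052 0 0 0 0;0.09 0.058 0 0 0 0;0.093 0.064 0 0 0 0;0.096 0.071 0 0 0 0;0.098 0.078 0 0 0 0;0.1 0.084 0 0 0 0'
python3 -m jog '0 0 0 0 0 0;0 0 0 0 0 0;0 0 0 0 0 0'
python3 - <<'E'
from h import *
s=state();p=np.array(s["ee_pos"]);print(s["gripper_width"],s["force"],np.degrees(np.arctan2(p[1]-179.5,p[0]-567.2)))
P={}
for c in["side","scene"]:
  im=grab_frame(c);cv2.imwrite(f"pics/{c}e.png",im[:,:,::-1])
  for q in["worn_high_spot","worn_pointer_tip"]:print(c,q,[(np.round(x["location"]),x["confidence"],at(c,x["location"],52.5)[:2]) for x in tip_of(q,c)])
a=cv2.imread("pics/sidee.png")[230:410,90:330];b=cv2.imread("pics/scenee.png")[170:305,330:510]
cv2.imwrite("pics/e.png",np.hstack([cv2.resize(a,(400,300)),cv2.resize(b,(400,300))]))
E
```

```text
time_s: 7.82
ee_pos: [512.4, 185.7, 101.2]
ee_rot: [179.8, -0.1, 160.6]
force: [-3.3, -0.5, 4.7]
gripper_width: 15.0
time_s: 8.07
ee_pos: [512.4, 186.5, 101.2]
ee_rot: [179.8, -0.1, 160.6]
force: [-1.8, 1.1, 3.9]
gripper_width: 15.4
15.358325233884042 [-1.7500906   1.10044346  3.85627653] 172.70689217839612
side worn_high_spot []
side worn_pointer_tip [(array([227., 360.]), 0.32, array([563.07928437, 188.20342753]))]
scene worn_high_spot [(array([424., 249.]), 0.94, array([648.84493356, 170.42119942]))]
scene worn_pointer_tip [(array([424., 249.]), 0.6, array([647.48019317, 171.59237435]))]
```

View pics/e.png

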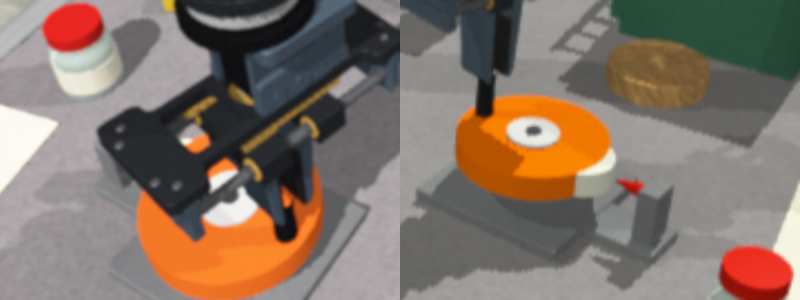

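The white patch at scene (424,249) is right at the red tip at (427,251). I'll let go and rise.

```bash
python3 -m jog '0 0 0 0 0 0;0 0 0 0 0 0;0 0 0 0 0 0;0 0 0 0 0 0;0 0 0 0 0 0;0 0 0 0 0 0' 0
python3 -m jog '0 0 -0.03 0 0 0;0 0 -0.07 0 0 0;0 0 -0.13 0 0 0;0 0 -0.2 0 0 0;0.06 0 -0.25 0 0 0;0.13 0 -0.28 0 0 0;0.2 0 -0.28 0 0 0;0.27 0 -0.28 0 0 0;0.33 0 -0.28 0 0 0;0.33 0 -0.28 0 0 0;0.33 0 -0.28 0 0 0;0.33 0 -0.28 0 0 0'
python3 - <<'E'
from h import *
for c in["side","scene"]:
  im=grab_frame(c);cv2.imwrite(f"pics/{c}f.png",im[:,:,::-1])
  for q,z in[("worn_high_spot",52.5),("worn_pointer_tip",52.5),("round_knob_top",110)]:print(c,q,[(np.round(x["location"]),x["confidence"],at(c,x["location"],z)[:2]) for x in tip_of(q,c)])
a=cv2.imread("pics/sidef.png")[230:410,90:330];b=cv2.imread("pics/scenef.png")[170:305,330:510]
cv2.imwrite("pics/f.png",np.hstack([cv2.resize(a,(400,300)),cv2.resize(b,(400,300))]))
E
```

```text
time_s: 8.87
ee_pos: [512.4, 185.6, 101.0]
ee_rot: [179.8, -0.1, 160.6]
force: [-0.0, -0.1, 1.2]
gripper_width: 45.7
time_s: 9.87
ee_pos: [357.4, 240.2, 241.5]
ee_rot: [179.8, -0.0, 160.6]
force: [-0.4, 0.3, -0.8]
gripper_width: 45.5
side worn_high_spot [(array([182., 328.]), 0.88, array([648.23476414, 170.93022867]))]
side worn_pointer_tip [(array([180., 325.]), 0.95, array([652.91084682, 168.8235321 ]))]
side round_knob_top []
scene worn_high_spot [(array([425., 250.]), 0.69, array([650.32712643, 168.50363455]))]
scene worn_pointer_tip [(array([425., 251.]), 0.63, array([652.08561883, 165.95582738]))]
scene round_knob_top [(array([286., 301.]), 0.66, array([ 558.95296881, -160.6760527 ]))]
```

View pics/f.png

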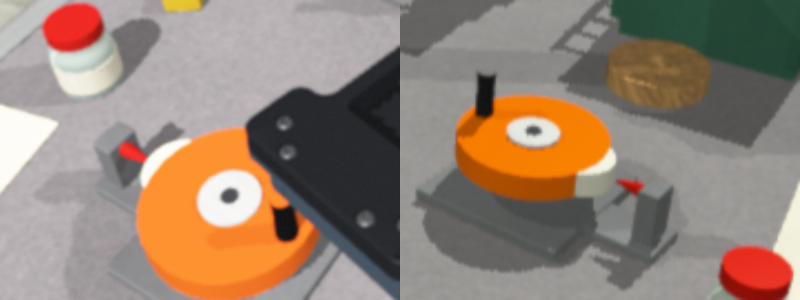

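In both views the patch is centred at the pointer tip (side (182,328) against (180,325)), and the arm is clear. I'm handing the job in.

```bash
python3 -c "
from workcell import *
job_done()"
```

```text
the job is handed in; nothing more can be done
```

I turned the orange wheel about 136° clockwise by its crank knob, at a commanded 0.7 rad/s or so, until the white high spot sat at its stand's red pointer. Then I let go, raised the arm clear and handed the job in; no verdict is reported.

- **Alignment:** After release, the side and scene cameras put the high spot about 3–5 mm from the pointer tip, where 6 mm is exact alignment and 20 mm is allowed. The pictures agreed.
- **Grey wheel:** I never approached it. The scene camera still saw its knob within about 3 mm of its first position. The side camera did not detect that knob at the last check, with the arm blocking part of its view.
- **Time and force:** It took about 10 s of the 35 s allowed, and the readings I took stayed under 7 N.
- **Disagreements:** The jaws stopped at about 15 mm on the knob, against the stated 16–18 mm. The knob top triangulated 13 mm low because its lighter top face misled my colour threshold. I used the stated height for the grasp, after the wrist view showed the knob where I expected it.

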